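# Lock the drying cartridge into the bench air dryer

### The job

Take the drying cartridge standing on the bench and put it into the port of the air dryer: pass its lugs down through the entry slots, push it in against the spring, turn it clockwise (seen from above) until it comes up against its stop, then let the spring lift it into its notches and let go of it, locked and upright. Do it by feel and do not force it (never more than 60 N between cartridge and dryer), and leave the jar, the screwdriver and the roll of tape where they are.

Things in the scene. Friction and masses are not known exactly. Their poses are not given: they have to be found in the camera images.
- cartridge: Drying cartridge, 92 mm tall, about 180 g, standing upright on the bench. From the bottom: aluminium barrel 32 mm across (0 to 44 mm, foot chamfered) with two side lugs; black collar 40 mm across (44 to 50 mm); black upright grip bar (50 to 92 mm). Origin: centre of its underside. z up the axis, x along the bar and through both lugs. A half turn about z gives the same part.
- cartridge_grip (a point): Centre of the cartridge's grip bar, on the axis, 71 mm above its underside: take it here. The bar is 36 mm long (along x), 14 mm thick (along y) and 42 mm tall. Axes as the cartridge's.
- cartridge_lugs (a point): Point on the cartridge's axis at mid-height of its two lugs, 17 mm above the underside, 54 mm below the grip point. The lugs stand out at +x and -x to 25 mm from the axis and show from above; each is 9 mm wide and 6 mm tall (14 to 20 mm above the underside). Axes as the cartridge's.
- dryer: Bench air dryer, fixed: grey painted box 100 x 100 mm, 60 mm tall, with a small dial gauge on its -x side and brass pipe stubs on its +y and -y sides (22 mm long). In its top is the steel port the cartridge goes into. Origin: centre of its underside, on the port's axis; z up. The 60 N limit adds up all contacts (spring and both lugs): about 1 N m against the stop.
- dryer_port (a point): Centre of the port at its top face, 60 mm above the bench. Hole 35 mm across with two entry slots for the lugs, 12 mm wide, reaching 27 mm from the axis, at +x and -x of this frame. The top ring is 6 mm thick. z up.
- dryer_spring (a point): Top of the spring plunger at rest, on the axis, 20 mm below the port's top face. It carries the cartridge's underside (lugs' mid-height then 3 mm below the top face). It pushes up with 4 N there and 0.5 N more per mm; it hits bottom after 17 mm (lugs' mid-height 20 mm below the top face).
- dryer_ridge (a point): Point on the axis at the height of the ridges' underside, 11 mm below the port's top face. Pushed in, with the lugs' mid-height more than 14 mm below the top face, the cartridge turns clockwise (from above) under the ridges to a hard stop. How far is hidden and differs each time, 50 to 75 degrees from the slots: it must be felt. The other way is blocked.
- dryer_notch (a point): Point on the axis at the height of the notches' ceiling, 6 mm below the port's top face. At the stop a notch, 3 mm wider than the lug, lies above each lug: let up, the spring lifts the lugs into it, mid-height 9 mm below the top face, and holds them with about 7 N. Turned too little, the lugs stay under the ridge, mid-height 14 mm or more below the top face.
- jar: Bystander: glass jar with a steel lid, 60 mm across, 85 mm tall; origin at the centre of its underside. Leave it.
- screwdriver: Bystander: screwdriver with a wooden handle lying on the bench; origin at its underside. Leave it.
- tape: Bystander: roll of paper tape lying flat, 90 mm across, 24 mm tall; origin at the centre of its underside. Leave it.
There are look-alikes about, which are no part of the job. Leave any green look-alike of the dryer alone. There is more than one size of the cartridge; the job needs the larger.

How it is judged:
By the outcome, as a careful person would: the job done as asked, in the order asked, and still so for the second after the job is handed in, with the robot touching nothing.
It also fails if it takes over 67 s, if anything falls off the work surface, if the arm or the gripper's body presses on something with over 40 N, if the wrist force passes 120 N, or if a joint passes its speed limit or range.

### The arm

A 6-joint arm with a two-finger parallel gripper is mounted at the origin on the work surface. World frame = base frame: x ahead of the robot, y to its left, z up, the work surface at z = 0. Lengths are in mm, angles in rad, forces in N, time in s.
With the tool pointing down it reaches from about 375 to 825 mm from the base axis. Payload 5.5 kg.
Tool frame: the origin (TCP) lies at the very end of the fingers, on their centre line; the grasp point (between the pads) lies 19 mm behind it (arm.grip_point_offset is the distance from the TCP to the grasp point, in mm); z points along the fingers, x is the direction in which the jaws open and shut, and the axes are right-handed (so a half turn about z gives the same grasp; the last joint's range is limited). The gripper opens to 85 mm and grips with 20 to 120 N. Pads are 22 mm wide; open, the fingers measure 114 mm over their backs; the gripper's body (76 mm by 85 mm) begins 54 mm behind the grasp point. The pads swing forward as they close: fully open they stand 13 mm farther back than shut.
Start: joints at [0, 0.314, -0.047, 1.21, 0, 1.571], TCP at [599.996, -0, 231.299] pointing down, gripper open.
Joint ranges: [-2.67, 2.67], [-0.69, 1.73], [-1.03, 1.25], [-2.08, 2.16], [-1.42, 1.45], [-3.14, 3.14]. Speed limits (rad/s): [2.39, 2.39, 3.01, 3.14, 3.14, 3.14].

### API

Orientations are given as a unit quaternion [x, y, z, w].
In Python, from rig import arm, viewer gives the robot as it stands. The module is installed in compiled form; this text tells all that it offers.
- The arm moves only by the tool step_arm, never from a script. Its argument "series" is a list of rows, each an object of numbers: "wx", "wy", "wz": the turn, a rotation vector about the tool's x, y, z in units of 5 degrees (1.0 is 5 degrees); "x", "y", "z": the shift along the tool's x, y, z in mm; "hand": the opening in per cent of the stroke, from 0 (shut) to 100 (fully open). In form: [{"wx": .., "wy": .., "wz": .., "x": .., "y": .., "z": .., "hand": ..}, ...]. A call has 1 to 20 rows; each row is the pose to reach, as a shift and turn from the pose commanded when the call began, along the tool's axes at that moment; what a row does not reach only later rows make up. A row lasts 1/12 s, in which the tool goes at most 41.7 mm and 7.16 degrees, less where a joint would pass 70% of its speed; a pose out of reach is approached as far as the arm can. A call with a gripper value outside its range is refused whole. The fingers move at their own pace and stop on an object; "force" is the grip in N (left out, the last holds). Time passes only in rows, so rows that repeat a pose let the fingers close. It gives the time, the measured TCP pose, the force and the opening at its end, in the units of the state.
- arm.get_state(): the state, without advancing time (a new reading comes with each control period).
- viewer.get_image(name): name is "scene" or "side" or "wrist"; returns a dict with "image" (400x640x3 uint8, blue, green, red), "z_map" (400x640 float32, mm along the optical axis (not along the pixel's ray), 0 where there is no reading), "fx", "fy", "cx", "cy" (pixels), "k1" (the pictures are not rectified: a ray, as slopes to the right and down, at radius r is drawn at 1 + k1 r^2 times it, then the intrinsics apply), "cam_to_world" (4x4, takes a point from camera to world coordinates). Camera axes: x right, y down, z forward; pixel columns grow to the right and rows downward; lengths in mm; the calibration is good to about 2 mm. A picture is of the moment at which its call begins.
- arm.hand_in(): hands the job in, once; it reports no verdict.
The state is a dict: "time": time; "joint_pos": joint angles; "qd": joint speeds; "tau": joint torques, N m; "position": TCP position; "tcp_rot": TCP orientation; "wrist_force": force on the tool from outside, world axes, zero at the start; "moment": the same for the moment, N m; "opening": finger opening in mm.
Only numpy, scipy, OpenCV 4.12 (cv2) and the standard library are available. Lean on these libraries where they do the work, as an engineer would, in place of code of your own. Each camera call takes 0.05 s, during which the arm holds its last target.

## Working session

There is one attempt and no reset: what is moved stays moved. The work goes in short steps, Python scripts to look and compute and a tool call to move; the robot and the scene stay as the last step left them, time stands still between calls to the robot, and variables do not carry over. Pictures are saved under pics/ and viewed, and the job is handed in when it is done.

Besides the shell and the picture viewer there is one more tool, called in YAML: its name, and indented under it one key for each argument. step_arm: Moves the arm, as the interface text tells. Its arguments: {"type":"object","properties":{"series":{"type":"array","items":{"type":"object","properties":{"wx":{"type":"number"},"wy":{"type":"number"},"wz":{"type":"number"},"x":{"type":"number"},"y":{"type":"number"},"z":{"type":"number"},"hand":{"type":"number"}}}},"force":{"type":"number"}},"required":["series"]}

```bash
mkdir -p pics; cat > h.py <<'E'
import numpy as np,cv2
from rig import arm,viewer
def grab(n,tag):
    d=viewer.get_image(n); cv2.imwrite(f'pics/{tag}.png',d['image']); np.savez(f'{tag}.npz',**d); return d
def ray(d,u,v):
    p=np.array([(u-d['cx'])/d['fx'],(v-d['cy'])/d['fy']],float); q=p.copy()
    for _ in range(20): q=p/(1+d['k1']*(q@q))
    T=d['cam_to_world']; return T[:3,3],T[:3,:3]@np.array([q[0],q[1],1])
def onplane(d,u,v,z):
    o,r=ray(d,u,v); return o+r*(z-o[2])/r[2]
def depthpt(d,u,v):
    o,r=ray(d,u,v); return o+r*float(d['z_map'][int(v),int(u)])
E
python3 - <<'E'
from h import *
for n in('scene','side','wrist'):
    d=grab(n,n+'0'); print(n,d['cam_to_world'].round(3).tolist(),d['fx'],d['k1'])
print(arm.get_state())
E
```

```text
scene [[-0.614, 0.645, -0.454, 1141.207], [0.789, 0.499, -0.358, 386.116], [-0.004, -0.578, -0.816, 969.854], [0.0, 0.0, 0.0, 1.0]] 518.934382848364 0.026377868753498433
side [[0.775, -0.449, 0.445, 195.319], [-0.631, -0.528, 0.568, -542.815], [-0.02, -0.721, -0.692, 731.249], [0.0, 0.0, 0.0, 1.0]] 425.45729837480746 -0.026596068358600174
wrist [[1.0, 0.001, -0.0, 599.199], [0.001, -0.949, -0.316, 81.316], [-0.0, 0.316, -0.949, 371.544], [0.0, 0.0, 0.0, 1.0]] 357.1711043032635 -0.07543717952320701
{'time': 0.15, 'joint_pos': array([ 2.39719627e-06,  3.14079676e-01, -4.78045529e-02,  1.21020937e+00,
       -3.90767361e-06,  1.57080467e+00]), 'qd': array([-0.00060351, -0.00318769,  0.00150325, -0.00051462,  0.00105258,
        0.00156353]), 'tau': array([-1.47968080e-04, -5.40045226e+01,  3.40059292e+01,  1.33731824e-02,
        2.28346818e-05,  3.50972789e-05]), 'position': array([5.99574507e+02, 1.44248571e-04, 2.30642646e+02]), 'tcp_rot': array([ 9.99999790e-01, -2.96985091e-06, -6.48634597e-04,  1.95731847e-06]), 'wrist_force': array([-0.02309135, -0.03695897, -0.39892106]), 'moment': array([ 0.02155351, -0.01098765, -0.05204152]), 'opening': 85.37407779394077}
```

View pics/scene0.png

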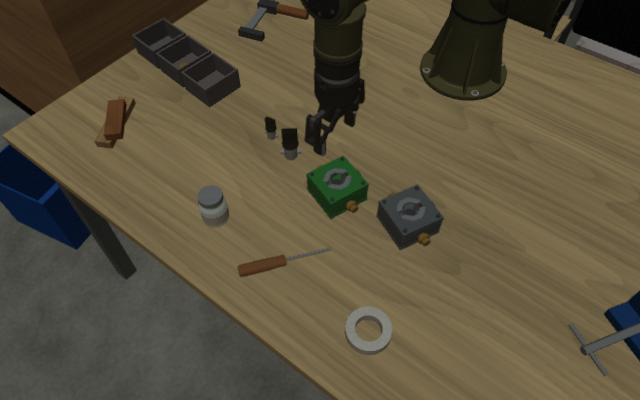

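View pics/side0.png

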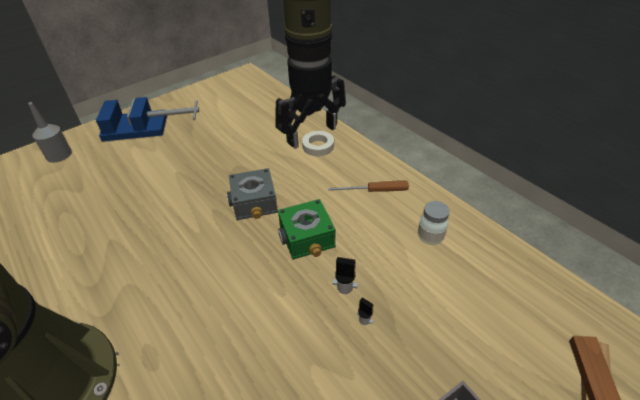

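View pics/wrist0.png

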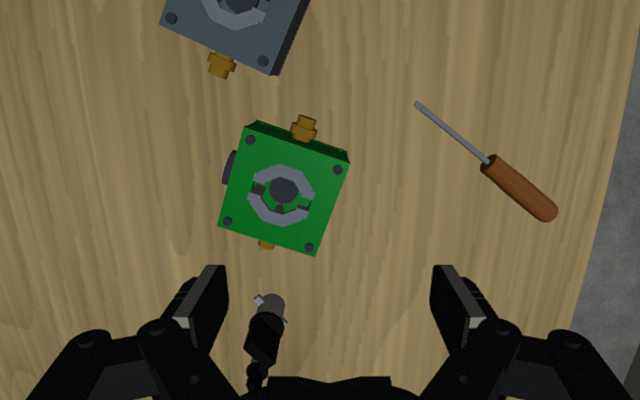

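Candidates, with scene pixels: the dryers are grey (410,213) and green (337,185), so the grey one is meant. The cartridges are at (290,143), which is larger, and (270,128), which is smaller and the look-alike. I'll enlarge both areas and measure them.

```bash
python3 - <<'E'
from h import *
s=dict(np.load('scene0.npz'));t=dict(np.load('side0.npz'));w=dict(np.load('wrist0.npz'))
a=cv2.resize(s['image'][100:255,245:455],None,fx=3.6,fy=3.6,interpolation=cv2.INTER_CUBIC)
b=cv2.resize(t['image'][155:335,215:415],None,fx=3.3,fy=3.3,interpolation=cv2.INTER_CUBIC)
cv2.imwrite('pics/cs.png',a);cv2.imwrite('pics/ct.png',b)
for n,d,pts in(('scene',s,[(410,210),(290,132),(290,153),(270,120),(337,180)]),('side',t,[(251,185),(345,264),(345,285),(366,304),(306,218)])):
    for p in pts: print(n,p,depthpt(d,*p).round(1))
E
```

```text
scene (410, 210) [514.8 147.4  38.9]
scene (290, 132) [ 530.7 -175.3   87.7]
scene (290, 153) [ 542.8 -169.    29.5]
scene (270, 120) [ 515.  -252.3   66. ]
scene (337, 180) [547.3 -26.3  41.6]
side (251, 185) [533.9 170.1  38.6]
side (345, 264) [ 525.1 -184.4   89.5]
side (345, 285) [ 518.4 -193.4   37.7]
side (366, 304) [ 506.4 -262.9   67.9]
side (306, 218) [581.2  13.6  16. ]
```

View pics/cs.png

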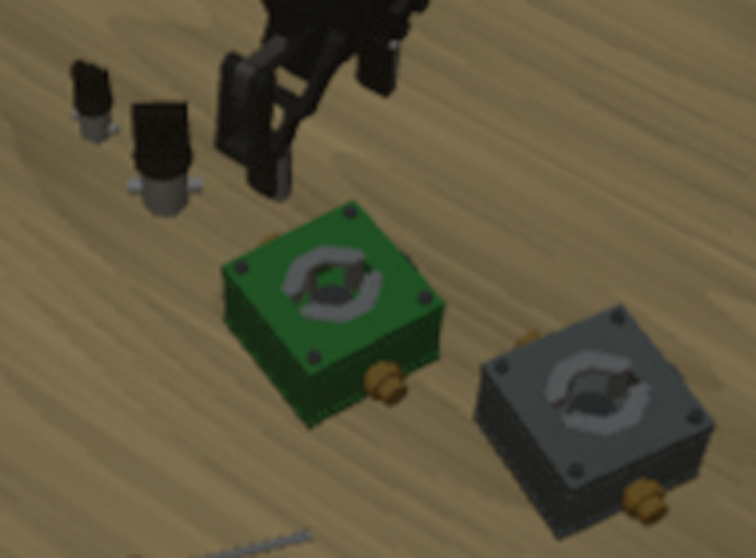

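View pics/ct.png

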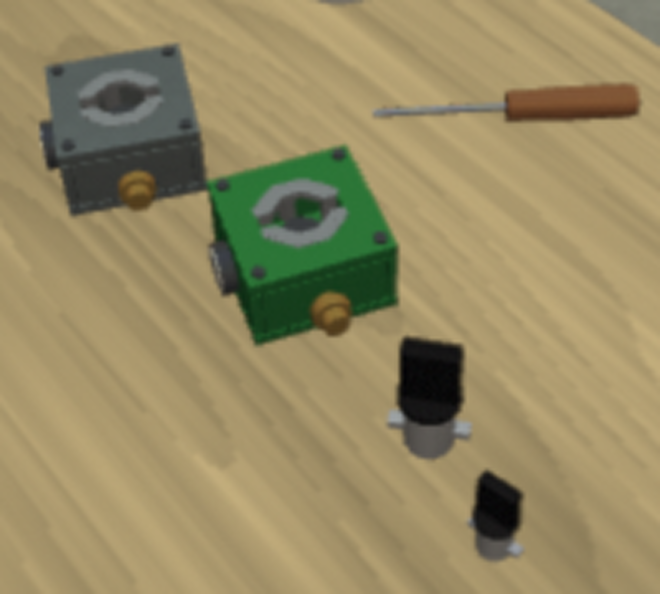

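The scene crop shows the larger cartridge at crop (162,150), top measured at about 89 mm against the small one's 67 mm, next to the green dryer. The grey dryer is at the right, with corner screws at crop (502,367), (619,315), (697,416) and (575,470). I'll triangulate from both views.

```bash
python3 - <<'E'
from h import *
s=dict(np.load('scene0.npz'));t=dict(np.load('side0.npz'))
S=np.array([(502,367),(619,315),(697,416),(575,470)])/3.6+[245,100]
T=np.array([(57,71),(168,52),(186,124),(68,146)])/3.3+[215,155]
for d,P in((s,S),(t,T)):
    q=np.array([onplane(d,*p,60) for p in P]); print(q.round(1).tolist(),q.mean(0).round(1),[round(float(np.linalg.norm(q[i]-q[i-1])),1) for i in range(4)])
# cartridge: bar top corners at z=92, lugs at z 17 (tops 20)
def tri(u1,u2):
    o1,r1=ray(s,*u1);o2,r2=ray(t,*u2);A=np.c_[r1,-r2];k=np.linalg.lstsq(A,o2-o1,rcond=None)[0]
    return (o1+k[0]*r1+o2+k[1]*r2)/2, np.linalg.norm(o1+k[0]*r1-o2-k[1]*r2)
Ls=np.array([(131,186),(199,184)])/3.6+[245,100]; Lt=np.array([(392,419),(467,430)])/3.3+[215,155]
for d,P in((s,Ls),(t,Lt)):
    q=np.array([onplane(d,*p,17) for p in P]); print('lugs',q.round(1).tolist(),q.mean(0).round(1),np.degrees(np.arctan2(*(q[1]-q[0])[[1,0]])))
Bs=np.array([(135,104),(187,104)])/3.6+[245,100]; Bt=np.array([(404,342),(462,348)])/3.3+[215,155]
for d,P in((s,Bs),(t,Bt)):
    q=np.array([onplane(d,*p,92) for p in P]); print('bar',q.round(1).tolist(),q.mean(0).round(1))
E
```

```text
[[544.6, 98.2, 60.0], [468.7, 132.9, 60.0], [504.3, 207.9, 60.0], [579.7, 171.7, 60.0]] [524.3 152.7  60. ] [81.4, 83.5, 83.1, 83.6]
[[505.2, 203.7, 60.0], [579.2, 168.5, 60.0], [545.4, 95.1, 60.0], [470.5, 129.8, 60.0]] [525.1 149.3  60. ] [81.7, 82.0, 80.8, 82.6]
lugs [[544.3, -195.6, 17.0], [514.9, -160.5, 17.0]] [ 529.6 -178.1   17. ] 129.92678514854214
lugs [[515.6, -163.1, 17.0], [545.1, -198.2, 17.0]] [ 530.4 -180.6   17. ] -49.984642120199155
bar [[536.8, -192.5, 92.0], [516.4, -166.2, 92.0]] [ 526.6 -179.3   92. ]
bar [[521.2, -167.2, 92.0], [543.6, -191.7, 92.0]] [ 532.4 -179.5   92. ]
```

The two views agree. The dryer is at (524.7,151) with its x axis at about -25°. The cartridge is at (530,-179.5) with its bar at about -50°. Next I move above the cartridge and check with the wrist camera.

step_arm:
  series:
    - {"x":-35,"y":20,"z":0,"wz":-1.4}
    - {"x":-70,"y":55,"z":0,"wz":-2.8}
    - {"x":-70,"y":95,"z":0,"wz":-4.2}
    - {"x":-70,"y":135,"z":10,"wz":-5.6}
    - {"x":-70,"y":165,"z":20,"wz":-7}
    - {"x":-70,"y":180,"z":30,"wz":-8}
    - {"x":-70,"y":180,"z":30,"wz":-8}
    - {"x":-70,"y":180,"z":30,"wz":-8}
    - {"x":-70,"y":180,"z":30,"wz":-8}

```text
schema error: expected keys wx, wy, wz, x, y, z, hand
```

```bash
python3 - <<'E'
from h import *
grab('wrist','w1'); s=arm.get_state(); print(s['time'],s['position'],s['tcp_rot'],s['qd'].round(3))
E
```

```text
0.2 [5.99627603e+02 3.86822041e-02 2.30726420e+02] [ 9.99999842e-01  3.79393359e-05 -5.61461464e-04 -1.42337737e-05] [-0.    -0.002  0.004  0.001 -0.001 -0.001]
```

View pics/w1.png

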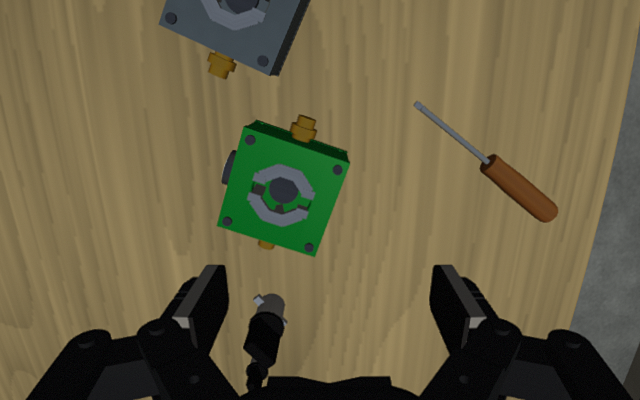

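The picture is unchanged because the move was refused: every row needs all the keys.

step_arm:
  series:
    - {"wx":0,"wy":0,"x":-35,"y":20,"z":0,"wz":-1.4,"hand":100}
    - {"wx":0,"wy":0,"x":-70,"y":55,"z":0,"wz":-2.8,"hand":100}
    - {"wx":0,"wy":0,"x":-70,"y":95,"z":0,"wz":-4.2,"hand":100}
    - {"wx":0,"wy":0,"x":-70,"y":135,"z":10,"wz":-5.6,"hand":100}
    - {"wx":0,"wy":0,"x":-70,"y":165,"z":20,"wz":-7,"hand":100}
    - {"wx":0,"wy":0,"x":-70,"y":180,"z":30,"wz":-8,"hand":100}
    - {"wx":0,"wy":0,"x":-70,"y":180,"z":30,"wz":-8,"hand":100}
    - {"wx":0,"wy":0,"x":-70,"y":180,"z":30,"wz":-8,"hand":100}
    - {"wx":0,"wy":0,"x":-70,"y":180,"z":30,"wz":-8,"hand":100}

```text
time: 0.95
position: [529.9, -179.5, 201.4]
tcp_rot: [0.94, 0.341, -0.0, -0.0]
wrist_force: [-0.2, -0.6, 0.4]
opening: 85.2
```

```bash
python3 - <<'E'
from h import *
grab('wrist','w2'); s=arm.get_state(); print(s['time'],s['position'],s['tcp_rot'],s['qd'].round(3))
E
```

```text
1.0 [ 530.2366842  -179.14673212  201.6890434 ] [ 9.39764631e-01  3.41822147e-01  2.20858222e-04 -1.01560164e-04] [ 0.011 -0.007  0.003 -0.004 -0.003 -0.008]
```

View pics/w2.png

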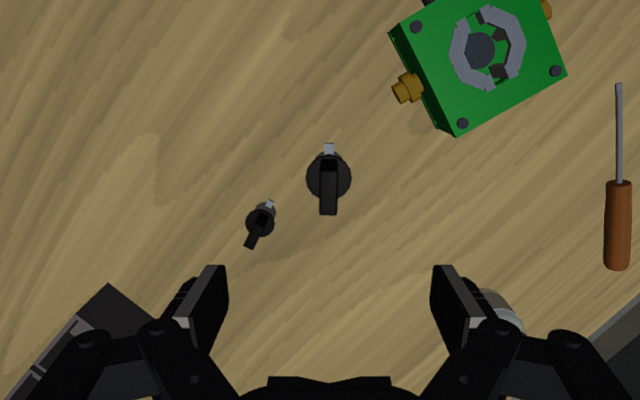

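Wrist picture: the larger cartridge is upright at (328,185) with its bar aligned with the image column, and the small one is at (260,220). The green dryer is at the top. I'll measure the bar top and collar.

```bash
python3 - <<'E'
from h import *
d=dict(np.load('w2.npz')); T=d['cam_to_world']
Z=d['z_map']; im=d['image']
m=np.zeros(Z.shape,np.uint8); col=np.zeros_like(m); lug=np.zeros_like(m)
for v in range(130,235):
  for u in range(290,370):
    if Z[v,u]>0:
      p=depthpt(d,u,v)
      if p[2]>83: m[v,u]=255
      elif 40<p[2]<56: col[v,u]=255
print(np.argwhere(m).min(0),np.argwhere(m).max(0),m.sum()//255,col.sum()//255)
c=np.argwhere(m)[:,::-1]; P=np.array([depthpt(d,u,v) for u,v in c]); print('top z',np.median(P[:,2]))
P=np.array([onplane(d,u,v,92)[:2] for u,v in c]).astype(np.float32)
print('rect',cv2.minAreaRect(P))
k=np.argwhere(col)[:,::-1]
if len(k)>10:
  hull=cv2.convexHull(np.array([onplane(d,u,v,50)[:2] for u,v in k]).astype(np.float32)); print('collar',cv2.minEnclosingCircle(hull))
cv2.imwrite('pics/c2.png',cv2.resize(np.hstack([im[130:235,280:380],cv2.merge([m,col,m*0])[130:235,280:380]]),None,fx=4,fy=4))
E
```

```text
[168 319] [215 337] 876 917
top z 90.44843409619217
rect ((528.2389526367188, -178.3706512451172), (13.306476593017578, 36.35976791381836), 39.45029067993164)
collar ((528.6651000976562, -179.01519775390625), 20.006502151489258)
```

View pics/c2.png

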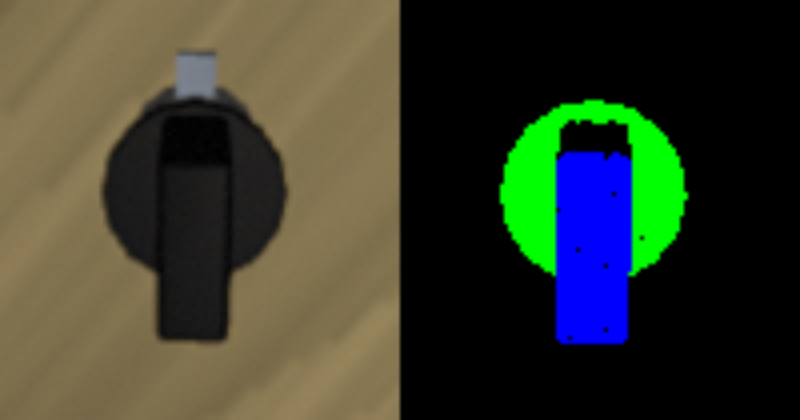

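The masks match the given sizes: bar 13.3 x 36.4 mm, collar radius 20.0 mm, top at 90 to 92 mm. This confirms the larger cartridge, so I descend and grip.

step_arm:
  force: 70
  series:
    - {"wx":0,"wy":0,"wz":0,"x":0,"y":-1,"z":40,"hand":100}
    - {"wx":0,"wy":0,"wz":0,"x":0,"y":-1,"z":75,"hand":100}
    - {"wx":0,"wy":0,"wz":0,"x":0,"y":-1,"z":105,"hand":80}
    - {"wx":0,"wy":0,"wz":0,"x":0,"y":-1,"z":125,"hand":70}
    - {"wx":0,"wy":0,"wz":0,"x":0,"y":-1,"z":138,"hand":60}
    - {"wx":0,"wy":0,"wz":0,"x":0,"y":-1,"z":144,"hand":60}
    - {"wx":0,"wy":0,"wz":0,"x":0,"y":-1,"z":145,"hand":50}
    - {"wx":0,"wy":0,"wz":0,"x":0,"y":-1,"z":145,"hand":40}
    - {"wx":0,"wy":0,"wz":0,"x":0,"y":-1,"z":145,"hand":30}
    - {"wx":0,"wy":0,"wz":0,"x":0,"y":-1,"z":145,"hand":20}
    - {"wx":0,"wy":0,"wz":0,"x":0,"y":-1,"z":145,"hand":10}
    - {"wx":0,"wy":0,"wz":0,"x":0,"y":-1,"z":145,"hand":5}
    - {"wx":0,"wy":0,"wz":0,"x":0,"y":-1,"z":145,"hand":0}
    - {"wx":0,"wy":0,"wz":0,"x":0,"y":-1,"z":145,"hand":0}
    - {"wx":0,"wy":0,"wz":0,"x":0,"y":-1,"z":145,"hand":0}
    - {"wx":0,"wy":0,"wz":0,"x":0,"y":-1,"z":145,"hand":0}
    - {"wx":0,"wy":0,"wz":0,"x":0,"y":-1,"z":145,"hand":0}
    - {"wx":0,"wy":0,"wz":0,"x":0,"y":-1,"z":145,"hand":0}

```text
time: 2.5
position: [530.5, -179.5, 57.7]
tcp_rot: [0.94, 0.342, 0.001, 0.001]
wrist_force: [0.2, 1.0, 7.3]
opening: 12.9
```

Gripped at 12.9 mm opening. I'll lift and stop short of the grey dryer so the wrist camera sees both the port and the held part.

step_arm:
  series:
    - {"wx":0,"wy":0,"wz":0,"x":0,"y":0,"z":-10,"hand":0}
    - {"wx":0,"wy":0,"wz":0,"x":0,"y":0,"z":-40,"hand":0}
    - {"wx":0,"wy":0,"wz":0,"x":0,"y":0,"z":-75,"hand":0}
    - {"wx":0,"wy":0,"wz":0,"x":0,"y":0,"z":-105,"hand":0}
    - {"wx":0,"wy":0,"wz":0,"x":15,"y":-13,"z":-110,"hand":0}
    - {"wx":0,"wy":0,"wz":-0.5,"x":35,"y":-30,"z":-110,"hand":0}
    - {"wx":0,"wy":0,"wz":-1,"x":60,"y":-52,"z":-110,"hand":0}
    - {"wx":0,"wy":0,"wz":-1.5,"x":87,"y":-75,"z":-110,"hand":0}
    - {"wx":0,"wy":0,"wz":-2,"x":114,"y":-98,"z":-110,"hand":0}
    - {"wx":0,"wy":0,"wz":-2.5,"x":141,"y":-122,"z":-110,"hand":0}
    - {"wx":0,"wy":0,"wz":-3.2,"x":168,"y":-145,"z":-110,"hand":0}
    - {"wx":0,"wy":0,"wz":-4,"x":195,"y":-168,"z":-110,"hand":0}
    - {"wx":0,"wy":0,"wz":-4.6,"x":215,"y":-186,"z":-110,"hand":0}
    - {"wx":0,"wy":0,"wz":-5,"x":229,"y":-198,"z":-110,"hand":0}
    - {"wx":0,"wy":0,"wz":-5,"x":234,"y":-202,"z":-110,"hand":0}
    - {"wx":0,"wy":0,"wz":-5,"x":234,"y":-202,"z":-110,"hand":0}
    - {"wx":0,"wy":0,"wz":-5,"x":234,"y":-202,"z":-110,"hand":0}
    - {"wx":0,"wy":0,"wz":-5,"x":234,"y":-202,"z":-110,"hand":0}

```text
time: 4.0
position: [578.4, 124.7, 166.3]
tcp_rot: [0.844, 0.537, -0.0, 0.0]
wrist_force: [-0.4, -0.8, -1.8]
opening: 13.0
```

```bash
python3 - <<'E'
from h import *
for n in('wrist','scene','side'): grab(n,n[0]+'3')
s=arm.get_state(); print(s['time'],s['position'],s['tcp_rot'],s['wrist_force'],s['moment'],s['opening'],s['joint_pos'])
E
```

```text
4.15 [578.63421493 124.67835233 166.39414283] [ 8.43902818e-01  5.36496046e-01 -1.40336364e-04  7.78481867e-05] [-0.28927951  0.10472718 -1.74083832] [-0.0280517   0.04963128 -0.04228385] 13.213003622443436 [ 2.12361438e-01  3.30937627e-01 -1.73370354e-01  1.06669766e+00
 -2.43320974e-04  6.50598733e-01]
```

View pics/w3.png

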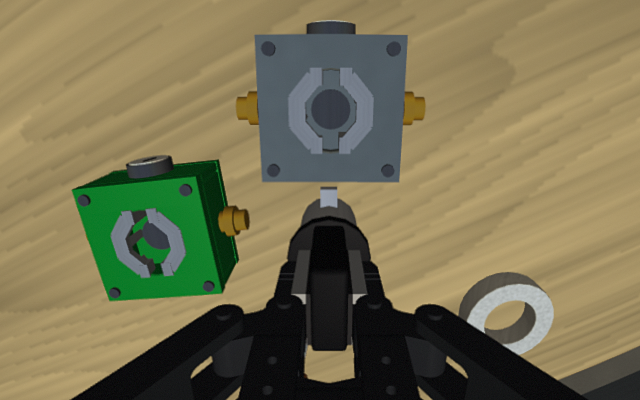

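View pics/s3.png

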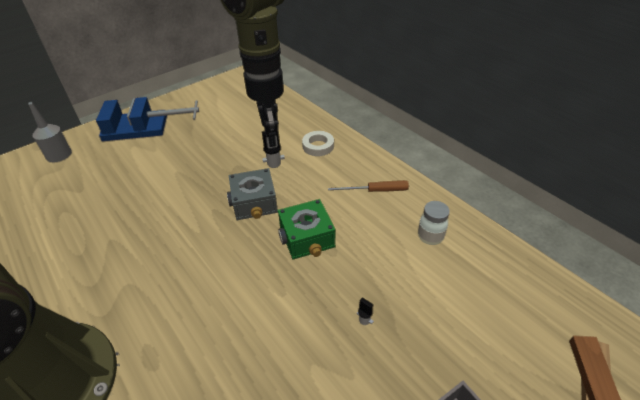

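Wrist picture: the grey dryer's port is at (330,108), with its slots up and down in the image and the gauge (-x side) at the top. The held cartridge's lug shows at (328,196). I'll measure the screws, the slots and the held part.

```bash
cat >> h.py <<'E'
def screws(d,guess,z=60,r=9):
    g=cv2.cvtColor(d['image'],cv2.COLOR_BGR2GRAY); out=[]
    for u,v in guess:
        c=g[v-r:v+r+1,u-r:u+r+1].astype(float); m=(c<(c.min()+np.median(c))/2).astype(np.uint8)
        n,l,st,ce=cv2.connectedComponentsWithStats(m); i=1+st[1:,4].argmax()
        out.append(onplane(d,u-r+ce[i][0],v-r+ce[i][1],z)[:2])
    return np.array(out)
E
python3 - <<'E'
from h import *
d=dict(np.load('w3.npz'))
q=screws(d,[(268,48),(393,48),(387,171),(273,171)])
print(q.round(1),q.mean(0),[round(float(np.linalg.norm(q[i]-q[i-1])),1) for i in range(4)])
v=(q[3]+q[2]-q[0]-q[1]);print('x axis yaw (lower - upper)',np.degrees(np.arctan2(v[1],v[0])),)
v=(q[1]+q[2]-q[0]-q[3]);print('y axis yaw',np.degrees(np.arctan2(v[1],v[0])))
print('depth top',depthpt(d,360,50),depthpt(d,290,60),'lug',depthpt(d,328,197),'barrel',depthpt(d,315,212))
# lug edges
print(d['cx'],d['cy'])
im=d['image']; cv2.imwrite('pics/c3.png',cv2.resize(im[30:270,240:440],None,fx=3,fy=2.5 if 0 else 3)[:600*1][:,:600]); 
cv2.imwrite('pics/c3b.png',cv2.resize(im[180:270,280:400],None,fx=6,fy=6,interpolation=cv2.INTER_CUBIC))
for n in ('w3',):
  for z in (129,123): print(z,onplane(d,321,187,z),onplane(d,336.5,187,z),onplane(d,329,187,z))
E
```

```text
[[470.2 131.6]
 [504.8 205.2]
 [578.4 170.7]
 [543.9  96.9]] [524.3169305  151.11609063] [81.5, 81.3, 81.3, 81.4]
x axis yaw (lower - upper) -25.186584911405102
y axis yaw 64.89374540712029
depth top [496.52666191 185.43906918  57.76473373] [482.64667    141.05045777  57.58817423] lug [559.03681674 133.21388288 126.20907574] barrel [561.68166021 124.4892719  132.73497737]
328.78417033460573 197.0441466534216
129 [551.67125282 132.6412789  129.        ] [555.09407384 139.96538156 129.        ] [553.43807479 136.42144015 129.        ]
123 [553.25825916 131.74326009 123.        ] [556.79623531 139.31377002 123.        ] [555.08452292 135.6505986  123.        ]
```

View pics/c3b.png

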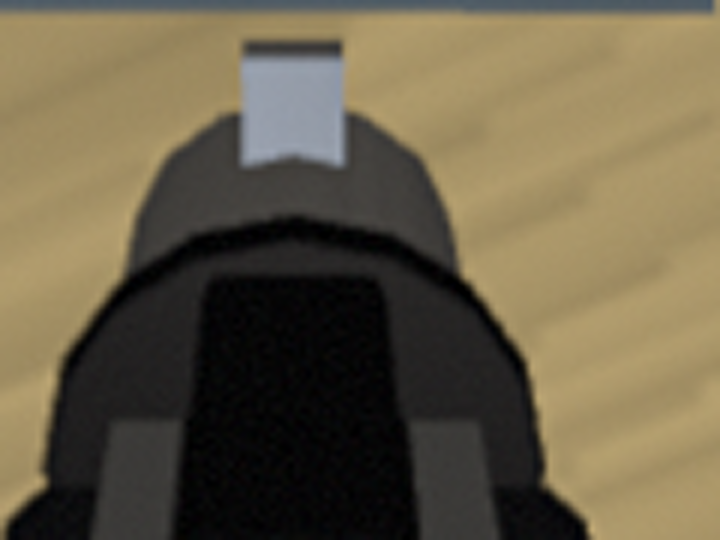

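View pics/c3.png

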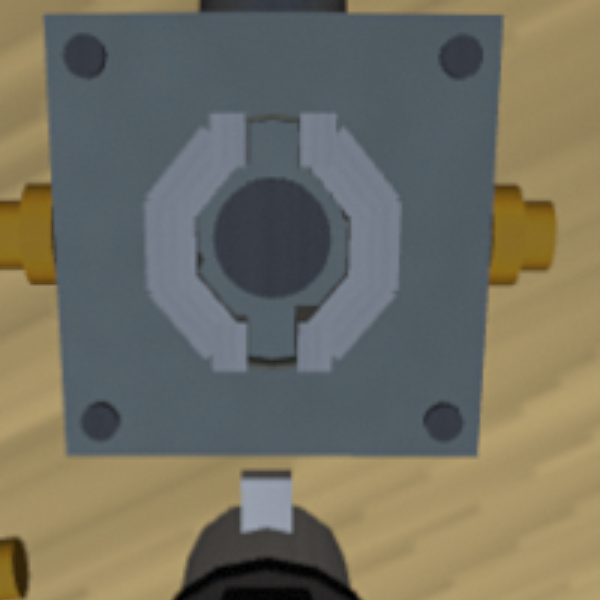

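```bash
python3 - <<'E'
from h import *
d=dict(np.load('w3.npz'))
dr=np.array([np.cos(np.radians(154.9)),np.sin(np.radians(154.9))])
for z in (127.5,128.7,130):
    tip=onplane(d,328.75,189.3,z)[:2]; a=tip-25*dr; print(z,tip,'axis',a)
# lower edge of end face z=14 above underside
tip=onplane(d,328.75,187.0,122.7)[:2]; print('low',tip-25*dr)
# collar widest: left/right extents crop 45..545 
l=onplane(d,280+45/6,180+470/6,159)[:2]; r=onplane(d,280+545/6,180+470/6,159)[:2]; print('collar w',np.linalg.norm(l-r),(l+r)/2)
# barrel edges at crop v=240: 130..455
from scipy.spatial.transform import Rotation as R
s=arm.get_state(); M=R.from_quat(s['tcp_rot']).as_matrix(); print(M.round(4)); 
p=s['position'][:2]; 
for a in [onplane(d,328.75,189.3,128.7)[:2]-25*dr]:
    e=np.array([524.4,151.1])-a; print('tcp',p,'delta',e,'tool',M[:2,:2].T@e)
    print('tcp based', M[:2,:2].T@(np.array([524.4,151.1])-p))
E
```

```text
127.5 [554.94106656 135.57318392] axis [577.58028654 124.96819835]
128.7 [554.60449465 135.73172639] axis [577.24371463 125.12674083]
130 [554.23987509 135.90348074] axis [576.87909506 125.29849517]
low [577.74891054 124.88477152]
collar w 38.84217201138431 [576.68510562 125.64700595]
[[ 4.243e-01  9.055e-01 -2.000e-04]
 [ 9.055e-01 -4.243e-01 -3.000e-04]
 [-3.000e-04 -0.000e+00 -1.000e+00]]
tcp [578.63421493 124.67835233] delta [-52.84371463  25.97325917] tool [  1.0949025  -58.87163626]
tcp based [  0.91086837 -60.32100673]
```

The lug-based and TCP-based estimates agree within 1.5 mm, and the yaw matches. I'll move above the port with the underside about 10 mm over it, and look.

step_arm:
  series:
    - {"wx":0,"wy":0,"wz":0,"x":1,"y":-15,"z":0,"hand":0}
    - {"wx":0,"wy":0,"wz":0,"x":1,"y":-35,"z":0,"hand":0}
    - {"wx":0,"wy":0,"wz":0,"x":1,"y":-52,"z":0,"hand":0}
    - {"wx":0,"wy":0,"wz":0,"x":1,"y":-59,"z":10,"hand":0}
    - {"wx":0,"wy":0,"wz":0,"x":1,"y":-59,"z":25,"hand":0}
    - {"wx":0,"wy":0,"wz":0,"x":1,"y":-59,"z":36,"hand":0}
    - {"wx":0,"wy":0,"wz":0,"x":1,"y":-59,"z":40,"hand":0}
    - {"wx":0,"wy":0,"wz":0,"x":1,"y":-59,"z":40,"hand":0}
    - {"wx":0,"wy":0,"wz":0,"x":1,"y":-59,"z":40,"hand":0}

```text
time: 4.9
position: [525.9, 151.4, 126.3]
tcp_rot: [0.844, 0.537, -0.0, -0.0]
wrist_force: [0.4, -0.3, -1.5]
opening: 13.5
```

```bash
python3 - <<'E'
from h import *
I=[]
for n,c in(('wrist',(150,350,230,430)),('scene',(150,260,350,460)),('side',(120,230,200,310))):
    d=grab(n,n+'4'); a,b,e,f=c; I.append(cv2.resize(d['image'][a:b,e:f],(400,400 if n=='wrist' else 400),interpolation=cv2.INTER_CUBIC))
cv2.imwrite('pics/a4.png',cv2.resize(np.hstack(I[1:]),(800,400))); cv2.imwrite('pics/b4.png',I[0])
s=arm.get_state(); print(s['time'],s['position'],s['wrist_force'],s['moment'])
E
```

```text
5.05 [526.44122083 151.7538236  126.95852992] [-0.43132016  0.17372426 -2.46467178] [-0.01266963  0.03364694  0.03170849]
```

View pics/a4.png

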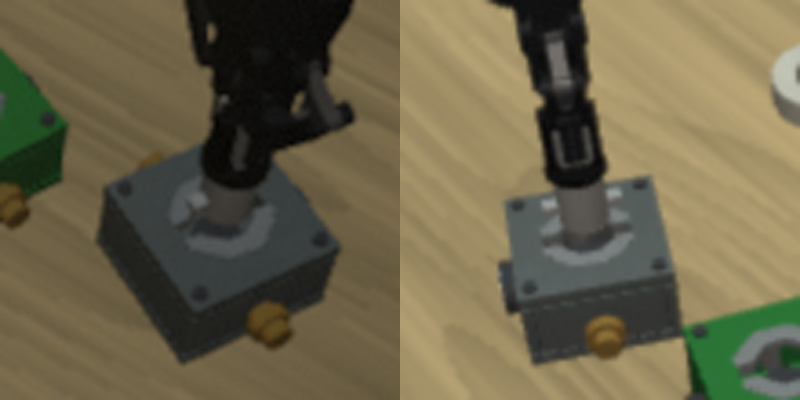

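View pics/b4.png

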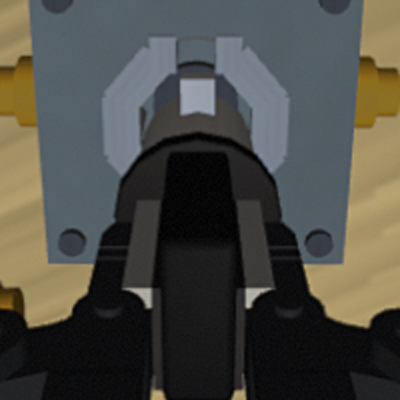

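The lug at crop (197,95) sits centred between the slot edges at 176 and 216. I'll check the numbers in this view.

```bash
python3 - <<'E'
from h import *
d=dict(np.load('wrist4.npz'))
q=screws(d,[(258,152),(397,151),(389,271),(266,271)]);c=q.mean(0)
print(q.round(1),c,[round(float(np.linalg.norm(q[i]-q[i-1])),1) for i in range(4)])
v=(q[1]+q[2]-q[0]-q[3]);th=np.arctan2(v[1],v[0]);print(np.degrees(th))
dr=np.array([-np.sin(th),np.cos(th)])
for z in(88,89,90):
  a=onplane(d,328.75,189.4,z)[:2]-25*dr; e=c-a; print(z,a,'need along bar(-tool y)',e@dr,'tool x',e@[np.cos(th),np.sin(th)])
g=cv2.cvtColor(d['image'],cv2.COLOR_BGR2GRAY); print(g[185:215:5,300:360])if 0 else None
print(g[170:200,328]); print(g[195,310:350])
E
```

```text
[[470.2 135.5]
 [501.  204. ]
 [574.9 171.2]
 [541.7  99.5]] [521.94014108 152.53757619] [80.0, 75.1, 80.8, 79.0]
65.44538822715614
88 [525.09940712 151.93188281] need along bar(-tool y) 3.125261863501075 tool x -0.7619479695093989
89 [524.81832742 152.06328364] need along bar(-tool y) 2.814996455471578 tool x -0.7646600529730441
90 [524.53724771 152.19468448] need along bar(-tool y) 2.5047310474419655 tool x -0.7673721364366675
[ 97  97  96  95  95  97  94  95  98  91  61  27  40  58  61  61  65  69
  69 108 150 161 160 159 159 158 159 158 159 159]
[ 61  60  61  60  61  62  62  62  59  66 144 164 162 161 162 160 159 159
 158 159 158 158 158 156 157 158 157 102  57  56  60  60  61  62  59  60
  54  61 108 131]
```

```bash
python3 - <<'E'
from h import *
d=dict(np.load('wrist4.npz'))
cv2.imwrite('pics/c4.png',cv2.resize(d['image'][140:290,240:410],None,fx=4,fy=4,interpolation=cv2.INTER_CUBIC))
g=cv2.GaussianBlur(cv2.cvtColor(d['image'],cv2.COLOR_BGR2GRAY),(0,0),.8)
for u,v in[(258,152),(397,151),(389,271),(266,271)]: print(g[v-8:v+9:2,u-10:u+11:2])
E
```

```text
[[94 91 74 60 60 61 61 54 56 88 93]
 [94 85 63 60 60 60 61 61 53 74 92]
 [94 80 61 61 60 60 61 62 56 69 93]
 [95 83 62 61 60 60 61 61 58 72 93]
 [95 89 67 61 60 61 61 61 64 84 93]
 [95 95 84 66 60 60 61 67 84 93 93]
 [95 95 94 88 77 73 77 87 94 94 93]
 [95 96 95 95 95 94 95 94 94 94 94]
 [96 96 96 95 95 95 95 95 94 94 94]]
[[91 91 73 49 53 57 58 63 84 92 91]
 [91 83 51 59 61 60 61 61 67 88 92]
 [91 68 55 61 60 60 61 61 61 81 93]
 [91 62 59 61 60 60 61 61 61 78 93]
 [92 73 58 61 60 60 61 61 62 84 93]
 [92 87 69 61 60 60 61 61 70 91 93]
 [92 93 88 71 62 61 62 71 88 93 93]
 [93 93 92 90 85 81 83 91 93 93 93]
 [93 93 93 93 93 93 93 93 93 93 92]]
[[92 91 92 92 89 87 90 93 91 91 90]
 [92 91 91 69 49 43 51 74 90 91 90]
 [92 91 66 37 43 51 51 48 71 92 91]
 [86 87 45 52 61 60 61 59 66 91 91]
 [79 85 54 61 61 60 61 61 66 88 91]
 [72 90 67 61 61 60 61 61 65 87 91]
 [45 91 78 62 60 59 60 62 76 92 91]
 [30 86 91 76 63 61 65 77 90 92 91]
 [30 79 92 90 86 85 88 91 91 91 91]]
[[93 94 95 92 88 86 91 95 95 95 95]
 [94 95 90 62 43 38 46 73 95 95 95]
 [94 93 69 53 54 54 47 40 77 95 95]
 [94 89 65 60 60 61 61 50 55 92 95]
 [93 85 63 61 60 61 62 59 62 92 95]
 [94 87 64 61 60 60 61 61 77 95 96]
 [95 93 76 61 60 60 61 65 87 96 95]
 [94 95 93 80 67 65 73 86 94 95 94]
 [94 94 94 94 92 91 94 94 94 95 89]]
```

View pics/c4.png

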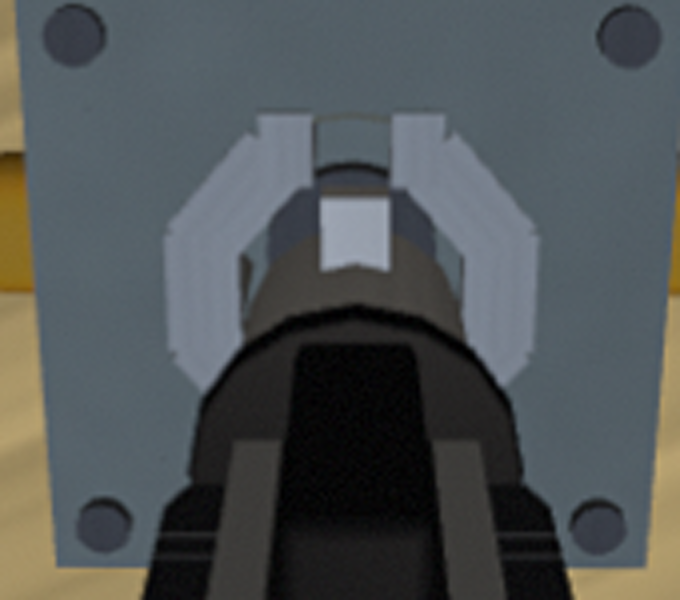

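```bash
python3 - <<'E'
from h import *
d=dict(np.load('wrist4.npz'))
P=np.array([(74,36),(630,37),(599,525),(103,525)])/4+[240-.4,140-.4]
q=np.array([onplane(d,*p,60)[:2] for p in P]);c=q.mean(0)
print(q.round(1),c,[round(float(np.linalg.norm(q[i]-q[i-1])),1) for i in range(4)])
v=(q[1]+q[2]-q[0]-q[3]);th=np.arctan2(v[1],v[0]);print(np.degrees(th))
dr=np.array([-np.sin(th),np.cos(th)])
for z in(88,89,90):
  a=onplane(d,328.6,189.2,z)[:2]-25*dr; e=c-a; print(z,a,'along bar',e@dr,'tool x',e@[np.cos(th),np.sin(th)])
E
```

```text
[[469.9 131.6]
 [504.6 205.6]
 [578.2 171.1]
 [543.6  96.8]] [524.0737934  151.29510005] [81.5, 81.7, 81.3, 82.0]
64.94282921799788
88 [524.87436324 151.70791507] along bar 0.5503883167237232 tool x -0.7130224413077754
89 [524.59402535 151.83945483] along bar 0.24072421251986897 tool x -0.7134530541979774
90 [524.31368746 151.9709946 ] along bar -0.06893989168399728 tool x -0.7138836670882053
```

Offset is tool x -0.6 and y -0.2. I'll lower the barrel into the hole to just above the lug level.

step_arm:
  series:
    - {"wx":0,"wy":0,"wz":0,"x":-0.6,"y":-0.2,"z":3,"hand":0}
    - {"wx":0,"wy":0,"wz":0,"x":-0.6,"y":-0.2,"z":6,"hand":0}
    - {"wx":0,"wy":0,"wz":0,"x":-0.6,"y":-0.2,"z":9,"hand":0}
    - {"wx":0,"wy":0,"wz":0,"x":-0.6,"y":-0.2,"z":12,"hand":0}
    - {"wx":0,"wy":0,"wz":0,"x":-0.6,"y":-0.2,"z":15,"hand":0}
    - {"wx":0,"wy":0,"wz":0,"x":-0.6,"y":-0.2,"z":18,"hand":0}
    - {"wx":0,"wy":0,"wz":0,"x":-0.6,"y":-0.2,"z":20,"hand":0}
    - {"wx":0,"wy":0,"wz":0,"x":-0.6,"y":-0.2,"z":20,"hand":0}

```text
time: 5.72
position: [524.9, 151.2, 105.7]
tcp_rot: [0.843, 0.537, -0.0, -0.0]
wrist_force: [-0.5, -0.3, -3.1]
opening: 13.0
```

```bash
python3 - <<'E'
from h import *
d=grab('wrist','w5'); cv2.imwrite('pics/c5.png',cv2.resize(d['image'][140:290,240:410],None,fx=4,fy=4,interpolation=cv2.INTER_CUBIC))
s=arm.get_state(); print(s['time'],s['position'],s['wrist_force'],s['moment'])
E
```

```text
5.7667 [525.02302566 151.25529075 105.974785  ] [-0.51452251  0.23746028 -1.23221762] [-0.02764783 -0.03325161 -0.00690685]
```

View pics/c5.png

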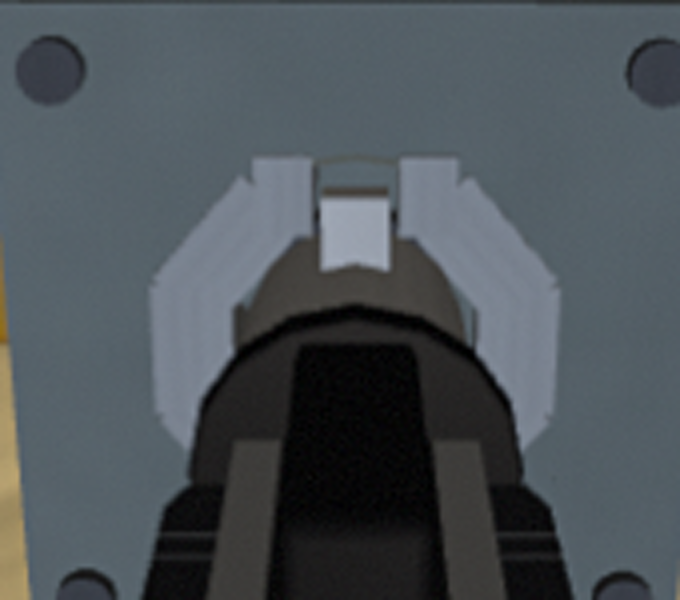

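The barrel is in without contact. The lug at crop x 355 lies centred in the slot, which runs 313 to 400. I'll lower the lugs through the slots until I feel the spring.

step_arm:
  series:
    - {"wx":0,"wy":0,"wz":0,"x":0,"y":0,"z":2,"hand":0}
    - {"wx":0,"wy":0,"wz":0,"x":0,"y":0,"z":4,"hand":0}
    - {"wx":0,"wy":0,"wz":0,"x":0,"y":0,"z":5.5,"hand":0}
    - {"wx":0,"wy":0,"wz":0,"x":0,"y":0,"z":7,"hand":0}
    - {"wx":0,"wy":0,"wz":0,"x":0,"y":0,"z":7,"hand":0}
    - {"wx":0,"wy":0,"wz":0,"x":0,"y":0,"z":7,"hand":0}

```text
time: 6.27
position: [525.2, 151.3, 99.2]
tcp_rot: [0.843, 0.537, -0.0, -0.0]
wrist_force: [-0.7, 1.0, -2.2]
opening: 13.3
```

step_arm:
  series:
    - {"wx":0,"wy":0,"wz":0,"x":0,"y":0,"z":1.5,"hand":0}
    - {"wx":0,"wy":0,"wz":0,"x":0,"y":0,"z":3,"hand":0}
    - {"wx":0,"wy":0,"wz":0,"x":0,"y":0,"z":3,"hand":0}
    - {"wx":0,"wy":0,"wz":0,"x":0,"y":0,"z":3,"hand":0}

```text
time: 6.6
position: [525.6, 151.4, 96.7]
tcp_rot: [0.843, 0.537, 0.0, 0.0]
wrist_force: [-0.4, -0.2, 2.2]
opening: 13.1
```

Free reading was -2 N, now +2 N, so about 4 N of spring felt at TCP 96.7 as expected. Next I push in about 13 mm.

step_arm:
  series:
    - {"wx":0,"wy":0,"wz":0,"x":0,"y":0,"z":2,"hand":0}
    - {"wx":0,"wy":0,"wz":0,"x":0,"y":0,"z":4,"hand":0}
    - {"wx":0,"wy":0,"wz":0,"x":0,"y":0,"z":6,"hand":0}
    - {"wx":0,"wy":0,"wz":0,"x":0,"y":0,"z":8,"hand":0}
    - {"wx":0,"wy":0,"wz":0,"x":0,"y":0,"z":8,"hand":0}

```text
time: 7.02
position: [525.6, 151.4, 88.3]
tcp_rot: [0.843, 0.537, 0.0, 0.0]
wrist_force: [0.0, 0.3, 5.8]
opening: 13.1
```

step_arm:
  series:
    - {"wx":0,"wy":0,"wz":0,"x":0,"y":0,"z":2,"hand":0}
    - {"wx":0,"wy":0,"wz":0,"x":0,"y":0,"z":4,"hand":0}
    - {"wx":0,"wy":0,"wz":0,"x":0,"y":0,"z":5.5,"hand":0}
    - {"wx":0,"wy":0,"wz":0,"x":0,"y":0,"z":5.5,"hand":0}
    - {"wx":0,"wy":0,"wz":0,"x":0,"y":0,"z":5.5,"hand":0}

```text
time: 7.43
position: [525.6, 151.4, 83.3]
tcp_rot: [0.843, 0.537, 0.0, 0.0]
wrist_force: [-2.0, -1.1, 9.1]
opening: 13.4
```

```bash
python3 - <<'E'
from h import *
d=grab('wrist','w6'); cv2.imwrite('pics/c6.png',cv2.resize(d['image'][140:290,240:410],None,fx=4,fy=4,interpolation=cv2.INTER_CUBIC))
s=arm.get_state(); print(s['time'],s['position'],s['wrist_force'],s['moment'],s['opening'])
E
```

```text
7.4833 [525.63619662 151.37895533  83.39370541] [-1.85923395 -1.85428204  8.23056733] [-0.17085635  0.54835694 -0.00587649] 13.377478080879493
```

View pics/c6.png

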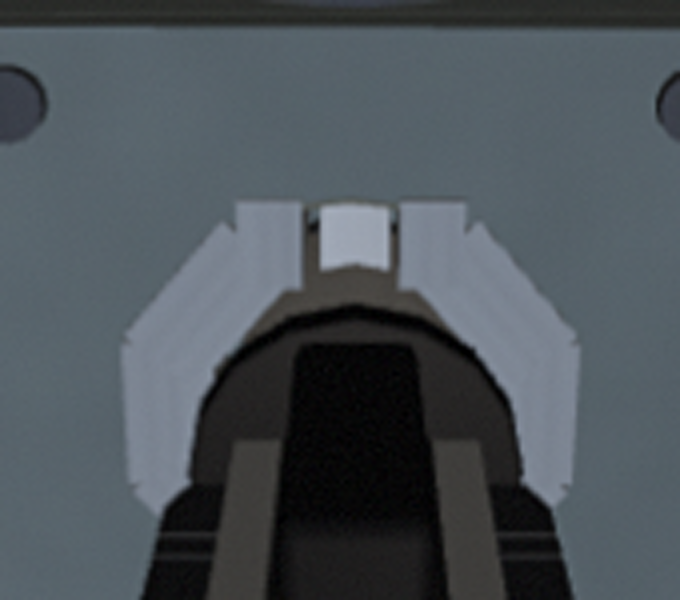

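Pushed in with about 10 N of spring. TCP 83.3 puts the lugs' mid-height about 17 mm down, which clears the ridges. Now I turn clockwise gently with a small centring shift.

step_arm:
  series:
    - {"wx":0,"wy":0,"wz":0,"x":-0.3,"y":-0.2,"z":0,"hand":0}
    - {"wx":0,"wy":0,"wz":0,"x":-0.5,"y":-0.3,"z":0,"hand":0}
    - {"wx":0,"wy":0,"wz":0.6,"x":-0.5,"y":-0.3,"z":0,"hand":0}
    - {"wx":0,"wy":0,"wz":1.2,"x":-0.6,"y":-0.3,"z":0,"hand":0}
    - {"wx":0,"wy":0,"wz":1.8,"x":-0.7,"y":-0.3,"z":0,"hand":0}
    - {"wx":0,"wy":0,"wz":2.4,"x":-0.7,"y":-0.3,"z":0,"hand":0}
    - {"wx":0,"wy":0,"wz":3,"x":-0.8,"y":-0.3,"z":0,"hand":0}
    - {"wx":0,"wy":0,"wz":3,"x":-0.8,"y":-0.3,"z":0,"hand":0}

```text
time: 8.15
position: [526.0, 151.2, 83.8]
tcp_rot: [0.907, 0.422, 0.001, 0.0]
wrist_force: [0.3, 1.1, 8.5]
opening: 12.9
```

```bash
cat > st.py <<'E'
from h import *
s=arm.get_state(); q=s['tcp_rot']; print(round(s['time'],2),s['position'].round(2),'yaw',round(float(np.degrees(2*np.arctan2(q[1],q[0]))),2),'F',s['wrist_force'].round(1),'M',s['moment'].round(3),s['opening'])
E
python3 st.py
```

```text
8.15 [526.01 151.16  83.8 ] yaw 49.87 F [0.3 1.1 8.5] M [ 0.011  0.061 -0.049] 12.864120398826568
```

step_arm:
  series:
    - {"wx":0,"wy":0,"wz":0.7,"x":0,"y":0,"z":0,"hand":0}
    - {"wx":0,"wy":0,"wz":1.4,"x":-0.1,"y":0,"z":0,"hand":0}
    - {"wx":0,"wy":0,"wz":2.1,"x":-0.2,"y":0,"z":0,"hand":0}
    - {"wx":0,"wy":0,"wz":2.8,"x":-0.2,"y":0,"z":0,"hand":0}
    - {"wx":0,"wy":0,"wz":3.5,"x":-0.3,"y":-0.1,"z":0,"hand":0}
    - {"wx":0,"wy":0,"wz":4.2,"x":-0.4,"y":-0.1,"z":0,"hand":0}
    - {"wx":0,"wy":0,"wz":4.9,"x":-0.5,"y":-0.1,"z":0,"hand":0}
    - {"wx":0,"wy":0,"wz":5.6,"x":-0.6,"y":-0.1,"z":0,"hand":0}
    - {"wx":0,"wy":0,"wz":5.6,"x":-0.6,"y":-0.1,"z":0,"hand":0}
    - {"wx":0,"wy":0,"wz":5.6,"x":-0.6,"y":-0.1,"z":0,"hand":0}

```text
time: 8.98
position: [525.9, 150.8, 83.9]
tcp_rot: [0.982, 0.191, 0.002, -0.0]
wrist_force: [-0.7, -0.4, 8.8]
opening: 12.9
```

```bash
python3 st.py
```

```text
8.98 [525.87 150.8   83.94] yaw 21.98 F [-0.7 -0.4  8.8] M [ 0.018 -0.033 -0.037] 12.94472727224861
```

About 43° turned so far with no resistance. The stop lies somewhere in 50 to 75°, so I go on in small steps, watching the moment.

step_arm:
  series:
    - {"wx":0,"wy":0,"wz":0.3,"x":0,"y":0,"z":0,"hand":0}
    - {"wx":0,"wy":0,"wz":0.6,"x":0,"y":0,"z":0,"hand":0}
    - {"wx":0,"wy":0,"wz":0.9,"x":-0.1,"y":0,"z":0,"hand":0}
    - {"wx":0,"wy":0,"wz":0.9,"x":-0.1,"y":0,"z":0,"hand":0}

```text
time: 9.32
position: [525.8, 150.7, 83.9]
tcp_rot: [0.988, 0.152, 0.002, -0.0]
wrist_force: [-0.6, 0.1, 8.6]
opening: 13.2
```

```bash
python3 st.py
```

```text
9.32 [525.79 150.72  83.94] yaw 17.44 F [-0.6  0.1  8.6] M [ 0.025 -0.102  0.034] 13.16749058212277
```

step_arm:
  series:
    - {"wx":0,"wy":0,"wz":0.2,"x":0,"y":0,"z":0,"hand":0}
    - {"wx":0,"wy":0,"wz":0.4,"x":0,"y":0,"z":0,"hand":0}
    - {"wx":0,"wy":0,"wz":0.4,"x":0,"y":0,"z":0,"hand":0}

```text
time: 9.57
position: [525.8, 150.7, 83.9]
tcp_rot: [0.991, 0.135, 0.002, -0.0]
wrist_force: [0.7, 1.1, 8.6]
opening: 13.3
```

```bash
python3 st.py
```

```text
9.57 [525.77 150.73  83.93] yaw 15.46 F [0.7 1.1 8.6] M [-0.05  -0.073 -0.028] 13.314512032753798
```

Free to 49.4°. I continue at 2° per call with a settle.

step_arm:
  series:
    - {"wx":0,"wy":0,"wz":0.2,"x":0,"y":0,"z":0,"hand":0}
    - {"wx":0,"wy":0,"wz":0.4,"x":0,"y":0,"z":0,"hand":0}
    - {"wx":0,"wy":0,"wz":0.4,"x":0,"y":0,"z":0,"hand":0}

```text
time: 9.82
position: [525.7, 150.7, 83.9]
tcp_rot: [0.993, 0.117, 0.002, -0.0]
wrist_force: [-0.4, -0.7, 8.8]
opening: 13.0
```

```bash
python3 st.py
```

```text
9.82 [525.75 150.68  83.9 ] yaw 13.46 F [-0.4 -0.7  8.8] M [-0.095 -0.082 -0.038] 13.04704362284527
```

step_arm:
  series:
    - {"wx":0,"wy":0,"wz":0.2,"x":0,"y":0,"z":0,"hand":0}
    - {"wx":0,"wy":0,"wz":0.4,"x":0,"y":0,"z":0,"hand":0}
    - {"wx":0,"wy":0,"wz":0.4,"x":0,"y":0,"z":0,"hand":0}

```text
time: 10.07
position: [525.7, 150.7, 83.9]
tcp_rot: [0.995, 0.1, 0.002, -0.0]
wrist_force: [0.4, -0.6, 8.9]
opening: 13.2
```

```bash
python3 st.py
```

```text
10.07 [525.71 150.7   83.89] yaw 11.46 F [ 0.4 -0.6  8.9] M [-0.004 -0.025  0.016] 13.233633914052966
```

step_arm:
  series:
    - {"wx":0,"wy":0,"wz":0.2,"x":0,"y":0,"z":0,"hand":0}
    - {"wx":0,"wy":0,"wz":0.4,"x":0,"y":0,"z":0,"hand":0}
    - {"wx":0,"wy":0,"wz":0.4,"x":0,"y":0,"z":0,"hand":0}

```text
time: 10.32
position: [525.5, 150.7, 83.9]
tcp_rot: [0.997, 0.083, 0.001, -0.0]
wrist_force: [-0.6, 0.1, 9.7]
opening: 13.1
```

```bash
python3 st.py
```

```text
10.32 [525.45 150.67  83.87] yaw 9.48 F [-0.6  0.1  9.7] M [-0.063  0.087  0.113] 13.073964128086685
```

step_arm:
  series:
    - {"wx":0,"wy":0,"wz":0.2,"x":0,"y":0,"z":0,"hand":0}
    - {"wx":0,"wy":0,"wz":0.4,"x":0,"y":0,"z":0,"hand":0}
    - {"wx":0,"wy":0,"wz":0.4,"x":0,"y":0,"z":0,"hand":0}

```text
time: 10.57
position: [525.0, 150.7, 83.8]
tcp_rot: [0.998, 0.066, 0.001, -0.0]
wrist_force: [-1.8, -0.4, 11.2]
opening: 13.1
```

```bash
python3 st.py
```

```text
10.57 [524.96 150.66  83.84] yaw 7.52 F [-1.8 -0.4 11.2] M [-0.062  0.471  0.366] 13.05354327522986
```

Mz rises to +0.11 and then +0.37 N m at about 57.5°, so something is being felt. I'll go 1° more to confirm.

step_arm:
  series:
    - {"wx":0,"wy":0,"wz":0.1,"x":0,"y":0,"z":0,"hand":0}
    - {"wx":0,"wy":0,"wz":0.2,"x":0,"y":0,"z":0,"hand":0}
    - {"wx":0,"wy":0,"wz":0.2,"x":0,"y":0,"z":0,"hand":0}

```text
time: 10.82
position: [524.9, 150.6, 83.8]
tcp_rot: [0.998, 0.058, 0.001, -0.0]
wrist_force: [-2.2, -0.5, 11.1]
opening: 13.3
```

```bash
python3 st.py
```

```text
10.82 [524.9  150.64  83.84] yaw 6.6 F [-2.2 -0.5 11.1] M [-0.145  0.496  0.906] 13.266120962281535
```

Firm stop: Mz 0.91 N m at about 58.3°. I ease off about 0.8° to relieve the load, then let the spring lift it.

step_arm:
  series:
    - {"wx":0,"wy":0,"wz":-0.2,"x":0,"y":0,"z":0,"hand":0}
    - {"wx":0,"wy":0,"wz":-0.2,"x":0,"y":0,"z":0,"hand":0}
    - {"wx":0,"wy":0,"wz":-0.2,"x":0,"y":0,"z":-1,"hand":0}
    - {"wx":0,"wy":0,"wz":-0.2,"x":0,"y":0,"z":-2,"hand":0}
    - {"wx":0,"wy":0,"wz":-0.2,"x":0,"y":0,"z":-3,"hand":0}
    - {"wx":0,"wy":0,"wz":-0.2,"x":0,"y":0,"z":-4,"hand":0}
    - {"wx":0,"wy":0,"wz":-0.2,"x":0,"y":0,"z":-4,"hand":0}
    - {"wx":0,"wy":0,"wz":-0.2,"x":0,"y":0,"z":-4,"hand":0}

```text
time: 11.48
position: [524.8, 150.6, 87.0]
tcp_rot: [0.998, 0.066, 0.001, -0.0]
wrist_force: [3.2, 1.2, 0.5]
opening: 13.5
```

```bash
python3 st.py
```

```text
11.48 [524.77 150.63  87.03] yaw 7.51 F [3.2 1.2 0.5] M [ 0.425 -0.72   0.434] 13.464578702522985
```

The upward force fell to 0.5 N. Either wall friction is taking it, since Mz is still 0.43 N m, or the lugs are at the ridge. I'll relieve the torque in place and feel again.

step_arm:
  series:
    - {"wx":0,"wy":0,"wz":-0.1,"x":0,"y":0,"z":0.3,"hand":0}
    - {"wx":0,"wy":0,"wz":-0.15,"x":0,"y":0,"z":0.5,"hand":0}
    - {"wx":0,"wy":0,"wz":-0.15,"x":0,"y":0,"z":0.5,"hand":0}

```text
time: 11.73
position: [524.8, 150.6, 87.0]
tcp_rot: [0.997, 0.072, 0.001, -0.0]
wrist_force: [1.8, 1.4, 5.4]
opening: 13.0
```

```bash
python3 st.py;python3 - <<'E'
from h import *
d=grab('wrist','w7'); cv2.imwrite('pics/c7.png',cv2.resize(d['image'][140:290,240:410],None,fx=4,fy=4,interpolation=cv2.INTER_CUBIC))
E
```

```text
11.73 [524.78 150.59  86.99] yaw 8.24 F [1.8 1.4 5.4] M [ 0.468 -0.418  0.041] 12.951510730167572
```

View pics/c7.png

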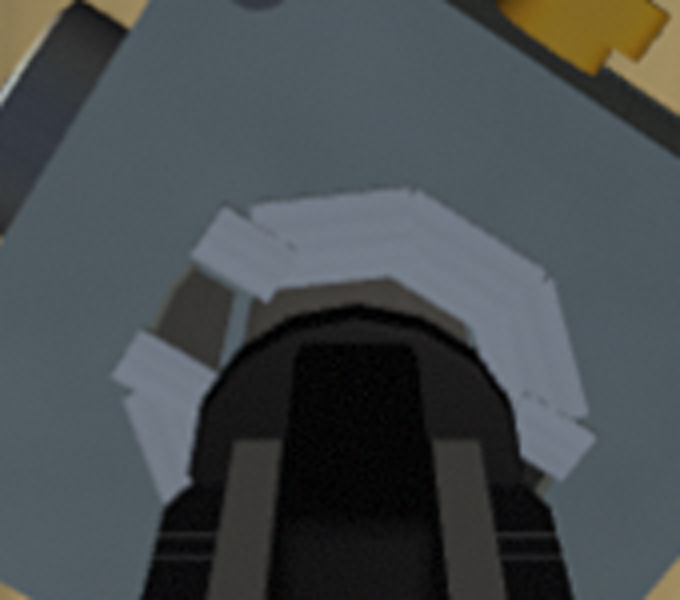

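The force returned to normal once Mz was relieved, so it was friction. I continue to lift in small steps.

step_arm:
  series:
    - {"wx":0,"wy":0,"wz":0,"x":0,"y":0,"z":-0.7,"hand":0}
    - {"wx":0,"wy":0,"wz":0,"x":0,"y":0,"z":-1.5,"hand":0}
    - {"wx":0,"wy":0,"wz":0,"x":0,"y":0,"z":-1.5,"hand":0}

```text
time: 12.03
position: [524.8, 150.6, 88.5]
tcp_rot: [0.997, 0.072, 0.001, -0.0]
wrist_force: [1.9, 1.7, 5.8]
opening: 13.0
```

```bash
python3 st.py
```

```text
12.03 [524.8  150.58  88.55] yaw 8.24 F [1.9 1.7 5.8] M [ 0.412 -0.402  0.019] 12.969156356204552
```

step_arm:
  series:
    - {"wx":0,"wy":0,"wz":0,"x":0,"y":0,"z":-0.7,"hand":0}
    - {"wx":0,"wy":0,"wz":0,"x":0,"y":0,"z":-1.5,"hand":0}
    - {"wx":0,"wy":0,"wz":0,"x":0,"y":0,"z":-2,"hand":0}
    - {"wx":0,"wy":0,"wz":0,"x":0,"y":0,"z":-2,"hand":0}

```text
time: 12.37
position: [524.8, 150.6, 90.3]
tcp_rot: [0.997, 0.072, 0.001, -0.0]
wrist_force: [3.1, 2.0, 5.8]
opening: 13.2
```

```bash
python3 st.py
```

```text
12.37 [524.78 150.56  90.32] yaw 8.25 F [3.1 2.  5.8] M [ 0.515 -0.694  0.061] 13.19116711976435
```

step_arm:
  series:
    - {"wx":0,"wy":0,"wz":0,"x":0,"y":0,"z":-0.5,"hand":0}
    - {"wx":0,"wy":0,"wz":0,"x":0,"y":0,"z":-1,"hand":0}
    - {"wx":0,"wy":0,"wz":0,"x":0,"y":0,"z":-1,"hand":0}

```text
time: 12.62
position: [524.7, 150.5, 91.1]
tcp_rot: [0.997, 0.072, 0.001, -0.0]
wrist_force: [3.4, 3.5, 4.5]
opening: 13.0
```

```bash
python3 st.py
```

```text
12.62 [524.7  150.54  91.1 ] yaw 8.25 F [3.4 3.5 4.5] M [ 0.695 -0.941  0.093] 13.039779111120124
```

It's in the notch (lugs' mid-height about 9.5 mm down). Side forces of 3 to 4 N appear, so I yield that way and finish the lift.

step_arm:
  series:
    - {"wx":0,"wy":0,"wz":0,"x":0.3,"y":-0.2,"z":0,"hand":0}
    - {"wx":0,"wy":0,"wz":0,"x":0.6,"y":-0.5,"z":0,"hand":0}
    - {"wx":0,"wy":0,"wz":0,"x":0.6,"y":-0.5,"z":-0.5,"hand":0}
    - {"wx":0,"wy":0,"wz":0,"x":0.6,"y":-0.5,"z":-0.5,"hand":0}

```text
time: 12.95
position: [524.7, 150.7, 91.3]
tcp_rot: [0.997, 0.072, 0.0, 0.0]
wrist_force: [2.9, 1.1, 4.7]
opening: 13.1
```

```bash
python3 st.py
```

```text
12.95 [524.75 150.68  91.33] yaw 8.24 F [2.9 1.1 4.7] M [ 0.369 -0.909 -0.012] 13.144861684542477
```

step_arm:
  series:
    - {"wx":0,"wy":0,"wz":0,"x":0.5,"y":0,"z":-0.3,"hand":0}
    - {"wx":0,"wy":0,"wz":0,"x":0.8,"y":-0.2,"z":-0.5,"hand":0}
    - {"wx":0,"wy":0,"wz":0,"x":0.8,"y":-0.2,"z":-0.5,"hand":0}

```text
time: 13.2
position: [524.9, 150.8, 91.5]
tcp_rot: [0.997, 0.072, -0.001, 0.0]
wrist_force: [1.5, -0.6, 4.3]
opening: 13.4
```

```bash
python3 st.py
```

```text
13.2 [524.85 150.76  91.53] yaw 8.24 F [ 1.5 -0.6  4.3] M [ 0.042 -0.516  0.031] 13.440440451037432
```

step_arm:
  series:
    - {"wx":0,"wy":0,"wz":0,"x":0.3,"y":0,"z":-0.5,"hand":0}
    - {"wx":0,"wy":0,"wz":0,"x":0.3,"y":0,"z":-1,"hand":0}
    - {"wx":0,"wy":0,"wz":0,"x":0.3,"y":0,"z":-1,"hand":0}

```text
time: 13.45
position: [524.8, 150.7, 91.7]
tcp_rot: [0.997, 0.072, -0.001, 0.0]
wrist_force: [2.9, 0.4, -5.6]
opening: 13.2
```

```bash
python3 st.py
```

```text
13.45 [524.81 150.75  91.71] yaw 8.24 F [ 2.9  0.4 -5.6] M [ 0.018 -0.872  0.05 ] 13.177529952887623
```

Ceiling felt: z holds at 91.7 while Fz drops to -5.6 N. I unload by 0.5 mm and open.

step_arm:
  series:
    - {"wx":0,"wy":0,"wz":0,"x":0.2,"y":0,"z":0.4,"hand":0}
    - {"wx":0,"wy":0,"wz":0,"x":0.4,"y":0,"z":0.5,"hand":0}
    - {"wx":0,"wy":0,"wz":0,"x":0.4,"y":0,"z":0.5,"hand":18}
    - {"wx":0,"wy":0,"wz":0,"x":0.4,"y":0,"z":0.5,"hand":25}
    - {"wx":0,"wy":0,"wz":0,"x":0.4,"y":0,"z":0.5,"hand":35}
    - {"wx":0,"wy":0,"wz":0,"x":0.4,"y":0,"z":0.5,"hand":45}
    - {"wx":0,"wy":0,"wz":0,"x":0.4,"y":0,"z":0.5,"hand":55}
    - {"wx":0,"wy":0,"wz":0,"x":0.4,"y":0,"z":0.5,"hand":60}
    - {"wx":0,"wy":0,"wz":0,"x":0.4,"y":0,"z":0.5,"hand":60}
    - {"wx":0,"wy":0,"wz":0,"x":0.4,"y":0,"z":0.5,"hand":60}

```text
time: 14.28
position: [526.1, 151.3, 92.4]
tcp_rot: [0.997, 0.072, 0.0, -0.0]
wrist_force: [0.1, -0.4, -0.1]
opening: 51.0
```

```bash
python3 st.py;python3 - <<'E'
from h import *
d=grab('wrist','w8')
E
```

```text
14.28 [526.1  151.29  92.36] yaw 8.25 F [ 0.1 -0.4 -0.1] M [-0.007 -0.016 -0.026] 51.02185154597651
```

View pics/w8.png

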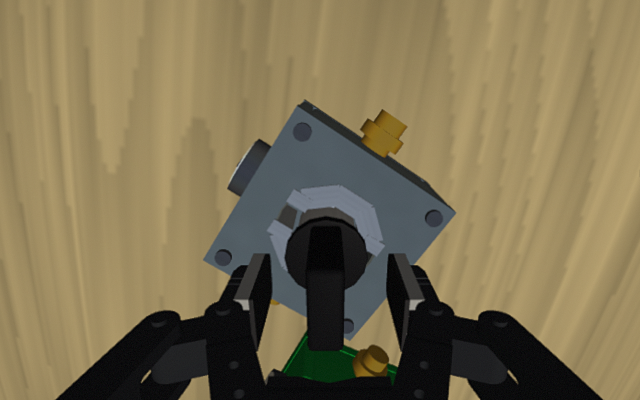

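The fingers are open and clear, with the bar at (325,280) standing between them. I retreat upward and then inspect.

step_arm:
  series:
    - {"wx":0,"wy":0,"wz":0,"x":0,"y":0,"z":-5,"hand":60}
    - {"wx":0,"wy":0,"wz":0,"x":0,"y":0,"z":-20,"hand":60}
    - {"wx":0,"wy":0,"wz":0,"x":0,"y":0,"z":-45,"hand":60}
    - {"wx":0,"wy":0,"wz":0,"x":0,"y":0,"z":-75,"hand":60}
    - {"wx":0,"wy":0,"wz":0,"x":0,"y":0,"z":-100,"hand":60}
    - {"wx":0,"wy":0,"wz":0,"x":0,"y":15,"z":-120,"hand":60}
    - {"wx":0,"wy":0,"wz":0,"x":0,"y":30,"z":-120,"hand":60}
    - {"wx":0,"wy":0,"wz":0,"x":0,"y":30,"z":-120,"hand":60}
    - {"wx":0,"wy":0,"wz":0,"x":0,"y":30,"z":-120,"hand":60}

```text
time: 15.08
position: [530.5, 121.3, 212.7]
tcp_rot: [0.997, 0.071, 0.0, -0.0]
wrist_force: [-0.8, 1.3, 0.3]
opening: 51.1
```

```bash
python3 st.py;python3 - <<'E'
from h import *
I=[]
for n in('wrist','scene','side'): grab(n,n+'9')
d=dict(np.load('wrist9.npz'));Z=d['z_map'];m=[];col=[]
for v in range(20,330):
  for u in range(200,450):
    if Z[v,u]>0 and Z[v,u]<300:
      p=depthpt(d,u,v)
      if abs(p[0]-525)<40 and abs(p[1]-151)<40:
        if p[2]>112: m.append((u,v,p[2]))
        elif 75<p[2]<92: col.append((u,v,p[2]))
m=np.array(m);col=np.array(col);print(len(m),'top z',np.median(m[:,2]),'collar z',np.median(col[:,2]),'dryer top',[depthpt(d,u,v)[2].round(1) for u,v in((300,60),(420,200))])
for zt in (124,126):
  P=np.array([onplane(d,u,v,zt)[:2] for u,v,_ in m],np.float32); r=cv2.minAreaRect(P); print(zt,r)
P=np.array([onplane(d,u,v,84)[:2] for u,v,_ in col],np.float32); print('collar',cv2.minEnclosingCircle(cv2.convexHull(P)))
a=dict(np.load('scene9.npz'))['image'][140:260,340:460];b=dict(np.load('side9.npz'))['image'][120:230,195:305]
cv2.imwrite('pics/a9.png',np.hstack([cv2.resize(x,(400,400),interpolation=cv2.INTER_CUBIC) for x in(a,b)]))
E
```

```text
15.08 [530.46 121.3  212.69] yaw 8.18 F [-0.8  1.3  0.3] M [ 0.04   0.066 -0.038] 51.10895164297686
7869 top z 242.21446082086675 collar z 82.50332564963628 dryer top [np.float64(-1.6), np.float64(-2.0)]
124 ((530.9708862304688, 93.49262237548828), (197.0467529296875, 155.2618865966797), 8.184762954711914)
126 ((530.8612060546875, 94.43479919433594), (195.33140563964844, 153.91024780273438), 8.184761047363281)
collar ((524.3341064453125, 151.73452758789062), 19.858877182006836)
```

View pics/wrist9.png

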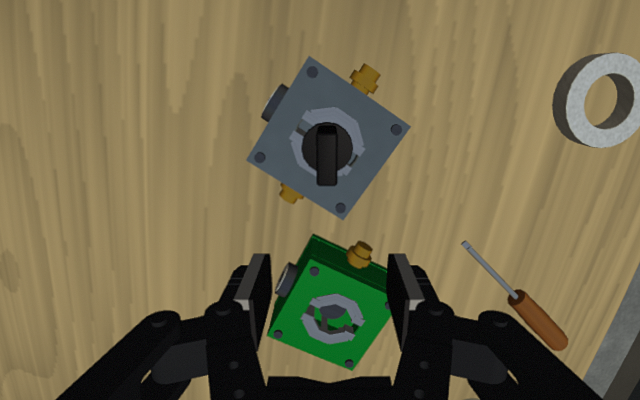

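View pics/a9.png

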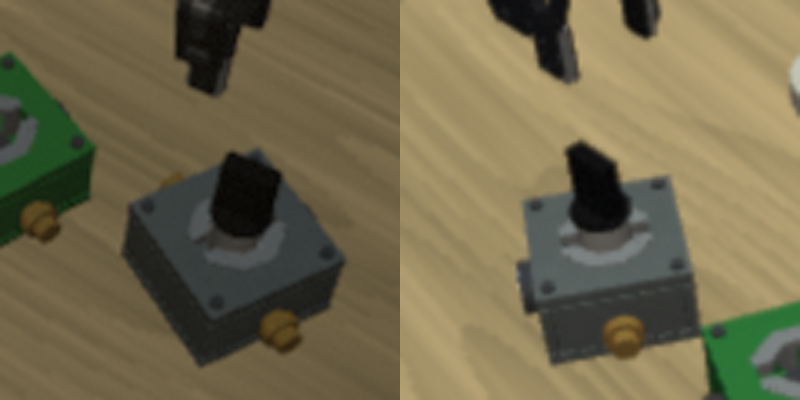

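View pics/scene9.png

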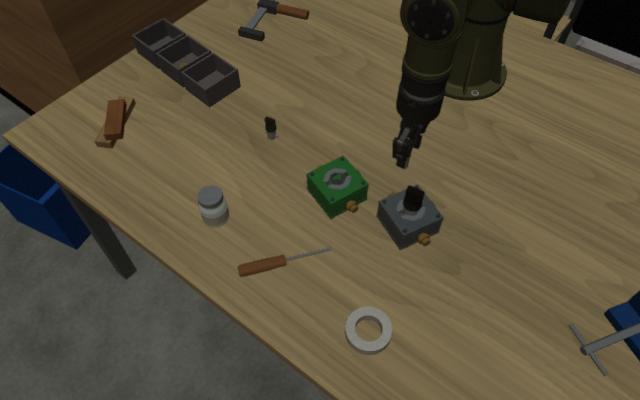

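The cartridge stands upright in the grey port at wrist (327,150). The collar measures 82.5 mm, plus about 1.7 mm depth bias, which makes 84 (locked is 84, under the ridge 79 or less). The finger depths polluted the bar fit, so I redo that with a height gate.

```bash
python3 - <<'E'
from h import *
d=dict(np.load('wrist9.npz'));Z=d['z_map'];m=[]
for v in range(100,210):
  for u in range(290,370):
    if Z[v,u]>0:
      p=depthpt(d,u,v)
      if 118<p[2]<135: m.append((u,v,p[2]))
m=np.array(m);print(len(m),np.median(m[:,2]),'dryer top',[depthpt(d,u,v)[2].round(1) for u,v in((320,85),(380,130),(280,150),(340,205))])
P=np.array([onplane(d,u,v,126)[:2] for u,v,_ in m],np.float32); print(cv2.minAreaRect(P))
A=np.c_[P,np.ones(len(P))]; print('slope deg',np.degrees(np.linalg.lstsq(A,m[:,2],rcond=None)[0][:2]))
E
```

```text
1139 124.39384540883705 dryer top [np.float64(59.4), np.float64(58.5), np.float64(56.0), np.float64(61.9)]
((524.0877685546875, 151.844970703125), (13.274269104003906, 35.80042266845703), 8.187434196472168)
slope deg [ 0.24066094 -0.66062323]
```

The bar top is at 126 mm, as expected when locked. It is centred over the collar within 0.3 mm, so it is upright. Handing in.

```bash
python3 -c "
from rig import arm
print(arm.hand_in())"
```

```text
the job is handed in; nothing more can be done
None
```

The larger cartridge is locked upright in the grey dryer's port, and the job is handed in at about 15 s of the 67 s allowed.

**What I did:** I gripped it by the bar, passed the lugs through the slots and pushed it in about 14 mm against the spring. I then turned it clockwise until I felt the stop at about 57°, where the moment rose to 0.9 N m. After easing off, I let the spring lift it into the notches until I felt their ceiling, then let go and backed away.

**Last checks:**

| Check | Measured | Expected if locked |
|---|---|---|
| Collar top height | about 84 mm (raw 82.5, corrected for camera depth bias) | 84 mm |
| Bar top height | about 126 mm (raw 124.4, corrected) | 126 mm |
| Bar centre against collar centre | 0.3 mm apart | aligned |
| Bar tilt | under 1° | upright |

In the last pictures the robot is clear, and the jar, screwdriver, tape and look-alikes stand where they were.

**What failed or disagreed:**
- My first move call was refused for missing keys, and nothing moved.
- One screw fit and one bar-top fit came out wrong because of stray pixels, and I redid both.
- The first lift was held back by friction at the stop until I relieved the turning load.
- The 0.9 N m at the stop was close to the roughly 1 N m that corresponds to the 60 N limit, so the margin there was small. The contact force itself was not measured directly.

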